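Unclamp a knife grip from the grinding fixture and put it in the tray

TASK

Flip the toggle clamp's arm up and over past centre so that it stays open and frees the knife grip block it holds down. Then lift the freed block out of the fixture and lay it down flat in the shallow metal tray (not the deep black tub), without dropping it from a height; leave the clamp open.

Things in the scene. Friction and masses are not known exactly. Their poses are not given: they have to be found in the camera images.
- clamp (a joint): Hinge of the steel toggle clamp on a green base (165 x 90 mm, deck 20 mm high) fixed to the table. About 0 closed (arm level, rubber foot on the block); grows as the arm swings up; 1.57 is straight up, stop at 2.2. No spring: the 0.35 kg arm falls shut by its weight below about 1.5 and falls open to the stop, and stays, beyond about 1.65.
- clamp_grip (a point): Centre of the black rubber grip (50 long, 18 wide, 20 mm high) at the arm's free, robot-side end, 75 mm up when closed, sides clear. Turns with the arm. Its +x points along the arm to the hinge axis, 160 mm away; y is parallel to that axis, level; z is up when closed. Opening swings it up and over, away from the robot. Pinched across y with the tool kept pointing down, it pivots between the pads.
- grip_block: Black knife grip with 3 rivets and a steel end, under the clamp's arm and in line with it; 100 (x) x 30 (y) x 28 (z) mm, about 0.16 kg. Origin: centre of underside, 20 mm up at the start. Stands loose between 10 mm dowels near its ends; its middle is free to grasp across y, down to the deck. Hinge bracket, 86 mm high, 80 mm off along +x. A loose 60 mm block elsewhere is not wanted.
- tray: Shallow open aluminium tray, empty, fixed to the table, left or right of the fixture: 220 (x) x 180 (y) x 30 mm high, walls and floor 4 mm thick. Origin: centre of its underside, at table height. A deep black tub (160 mm square, 75 mm high, coloured grips in it) stands on the other side.

How it is judged (in metres and radians):
On the way, in this order (a step that is already met when the one before it is completed fails the run):
1. the clamp arm is flipped past centre and open, the block still in its place in the fixture (value of joint clamp above 1.8 rad and distance of grip_block from where it was at the start of the episode below 0.02 m), for 0.2 s.
2. the block is held by the gripper and lifted out of the fixture (height (world z) of grip_block above 0.045 m and contact force between the fingers and grip_block above 0.5 N), for 0.1 s.
At the end, for the whole second after the job is handed in: The grip block lies at rest inside the shallow tray, on its floor, its length level to within 10 degrees (any heading), released; the clamp arm stands open past centre (joint above 1.8) (value of joint clamp above 1.8 rad and x of grip_block in the frame of tray between -0.11 and 0.11 m and y of grip_block in the frame of tray between -0.09 and 0.09 m and z of grip_block in the frame of tray below 0.036 m and angle between grip_block's own x axis and vertical between 1.4 and 1.74 rad and linear speed of grip_block below 0.02 m/s); the robot touches nothing.
It fails at once if the block is dropped or thrown (falls free from more than about 50 mm) (linear speed of grip_block above 1 m/s and contact force between the fingers and grip_block below 0.1 N).
It also fails if it takes over 58 s, if anything falls off the work surface, if the arm or the gripper's body presses on something with over 40 N, if the wrist force passes 120 N, or if a joint passes its speed limit or range.

ROBOT

A 6-joint arm with a two-finger parallel gripper is mounted at the origin on the work surface. World frame = base frame: x ahead of the robot, y to its left, z up, the work surface at z = 0. Lengths are in mm, angles in rad, forces in N, time in s.
With the tool pointing down it reaches from about 275 to 1000 mm from the base axis. Payload 8.4 kg.
Tool frame: the origin (TCP) lies between the finger pads; the fingertips stand 22 mm ahead of it and the grasp point (between the pads) lies 3 mm ahead of it (r.nose_length is the z of the fingertips in the tool frame, in mm); z points along the fingers, y is the line along which they close (so a half turn about z gives the same grasp; the last joint's range is limited). The gripper opens to 85 mm and grips with 20 to 120 N. Pads are 22 mm wide; open, the fingers measure 114 mm over their backs; the gripper's body (76 mm by 85 mm) begins 54 mm behind the grasp point. The pads swing forward as they close: fully open they stand 13 mm farther back than shut.
Start: joints at [-1.254, 0.353, 1.633, -0, 1.155, -0.002], TCP at [195.891, -593.511, 253.281] pointing down, gripper open.
Joint ranges: [-2.63, 2.63], [-0.92, 2.1], [0.06, 2.66], [-1.3, 4.44], [0, 2.69], [-3.02, 3.02]. Speed limits (rad/s): [2.22, 2.22, 2.79, 3.14, 3.14, 3.14].

INTERFACE

Orientations are given as [roll, pitch, yaw] about the fixed x, y, z axes, in that order (R = Rz(yaw) Ry(pitch) Rx(roll)).
In Python, from rig import r gives the robot as it stands.
- The arm moves only by the shell command python3 steer.py 'ROWS' [FORCE]. ROWS is one flat JSON list of numbers that holds 1 to 5 rows one after another, with no inner brackets; each row has 7 numbers: a rotation vector rx, ry, rz in units of 0.1 rad, then dx, dy, dz in cm, then the opening from 0.0 (shut) to 1.0 (fully open); each row shifts and turns the commanded pose from where the row before left it, along the tool's axes as they then stand; what a row does not reach is not made up. A row lasts 1/12 s, in which the tool goes at most 41.7 mm and 0.125 rad, less where a joint would pass 70% of its speed; a pose out of reach is approached as far as the arm can. The fingers move at their own pace and stop on an object; FORCE is the grip in N (left out, the last holds). Time passes only in rows, so rows that do not move let the fingers close. It prints the time, the measured TCP pose, the force, the opening and the grip force at its end. Input that does not fit is refused with a message, and nothing moves.
- r.sense(): the state, without advancing time (a new reading comes with each control period).
- r.grab_frame(name): name is "scene" or "top" or "wrist"; returns the picture (384x512x3 uint8, red, green, blue); there is no depth.
- r.camera_params(name): a dict with "fx", "fy", "cx", "cy" (pixels), "dist_coeffs" ([k1, k2, p1, p2, k3] as OpenCV has them; the pictures are not rectified), "rvec" (rotation vector, rad) and "tvec" (3), from world to camera coordinates, as OpenCV has them. Camera axes: x right, y down, z forward; pixel columns grow to the right and rows downward; lengths in mm; the calibration is good to about 2 mm. A picture is of the moment at which its call begins: read the wrist's pose just before it. camera_params takes no time and is no camera call; for the wrist camera it gives the pose at the moment of the call.
- r.sign_off(): hands the job in; it is judged then, once.
The state is a dict: "clock": time; "qpos": joint angles; "qvel": joint speeds; "joint_efforts": joint torques, N m; "eef_pos": TCP position; "tcp_rot": TCP orientation; "contact_force": force on the tool from outside, world axes, zero at the start; "wrist_torque": the same for the moment, N m; "opening": opening from 0.0 (shut) to 1.0 (fully open); "grasp_force": force on a finger pad.
Only numpy, scipy, OpenCV 4.12 (cv2) and the standard library are available. Lean on these libraries where they do the work, as an engineer would, in place of code of your own. Each camera call takes 0.05 s, during which the arm holds its last target. There are 200 camera calls.

## Working session

There is one attempt and no reset: what is moved stays moved. The work goes in short steps, Python scripts to look and compute and a shell command to move; the robot and the scene stay as the last step left them, time stands still between calls to the robot, and variables do not carry over. Pictures are saved under pics/ and viewed, at most 10 in all, crops included, and the job is handed in when it is done.

```bash
ls; mkdir -p pics; python3 - <<'E'
from rig import r
import cv2
print(r.sense(), r.nose_length)
for n in("scene","top"):
    cv2.imwrite(f"pics/{n}0.png",r.grab_frame(n)[:,:,::-1]); print(n,r.camera_params(n))
E
```

```text
pics
rig.py
steer.py
{'clock': 0.0, 'qpos': array([-1.25444419e+00,  3.53658848e-01,  1.63414836e+00,  1.98812524e-05,
        1.15521362e+00, -2.40098302e-03]), 'qvel': array([-0.00055463,  0.0006849 , -0.00067258,  0.00066666,  0.00068292,
        0.00043713]), 'joint_efforts': array([-2.05852535e-03, -6.05252981e+01, -3.42082965e+01, -4.60428453e-05,
        9.14957636e-03, -1.35138919e-05]), 'eef_pos': array([ 195.72649678, -593.0793526 ,  252.54889981]), 'tcp_rot': array([-3.14016453e+00, -2.16064647e-05,  3.18745061e-01]), 'contact_force': array([-0.19239663,  0.81739073, -0.79676317]), 'wrist_torque': array([ 0.00844052,  0.03613521, -0.03890368]), 'grasp_force': 0.0, 'opening': 1.0028888210010278} 22.0
scene {'fx': 474.84384217739114, 'fy': 474.84384217739114, 'cx': 255.85593597953834, 'cy': 193.1742826961868, 'dist_coeffs': array([0.04816725, 0.        , 0.        , 0.        , 0.        ]), 'rvec': array([ 2.03289084,  1.32891289, -0.56354978]), 'tvec': array([-202.50545316, -307.86468536, 1464.31616957])}
top {'fx': 374.1134900060754, 'fy': 374.1134900060754, 'cx': 252.06979929541504, 'cy': 195.7113174070554, 'dist_coeffs': array([-0.05193489,  0.        ,  0.        ,  0.        ,  0.        ]), 'rvec': array([ 2.13487717, -2.12745981,  0.17824968]), 'tvec': array([  8.21175249, 568.71292054, 788.96406119])}
```
View pics/scene0.png

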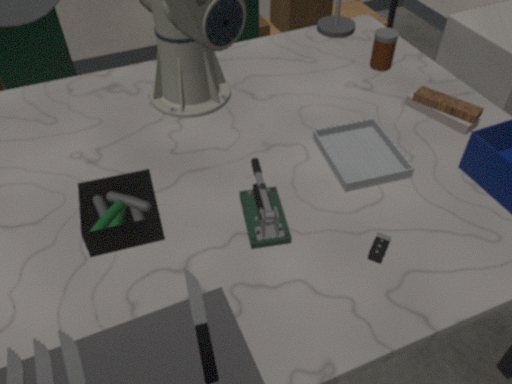

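View pics/top0.png

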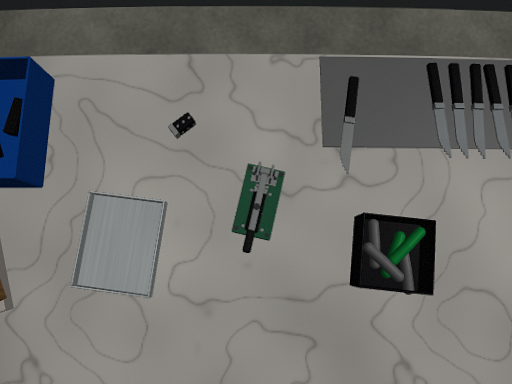

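Scene view: the clamp is on its green base around (265,215) with its black grip at (256,165), tray at (362,155), tub at (120,210). Top view: base around (259,203), grip end at (248,248), tray at (120,245) to the left (+y), tub at (394,255).

```bash
cat > h.py <<'E'
import numpy as np, cv2
from rig import r
def ray(c,uv):
    K=np.array([[c["fx"],0,c["cx"]],[0,c["fy"],c["cy"]],[0,0,1]])
    p=cv2.undistortPoints(np.array(uv,float).reshape(-1,1,2),K,c["dist_coeffs"])[:,0]
    R=cv2.Rodrigues(c["rvec"])[0]
    return -R.T@np.array(c["tvec"]), np.c_[p,np.ones(len(p))]@R
def plane(c,uv,z):
    o,d=ray(c,uv); return o+d*((z-o[2])/d[:,2])[:,None]
def tri(c1,u1,c2,u2):
    o1,d1=ray(c1,[u1]);o2,d2=ray(c2,[u2]);a,b=d1[0],d2[0]
    s=np.linalg.lstsq(np.c_[a,-b],o2-o1,rcond=None)[0]
    p,q=o1+s[0]*a,o2+s[1]*b
    return (p+q)/2,np.linalg.norm(p-q)
E
python3 - <<'E'
from h import *
np.set_printoptions(precision=1,suppress=True)
t=cv2.imread("pics/top0.png");s=cv2.imread("pics/scene0.png")
ct,cs=r.camera_params("top"),r.camera_params("scene")
for im,c,roi in((t,ct,(220,150,300,260)),(s,cs,(230,150,300,255))):
    h=cv2.cvtColor(im,cv2.COLOR_BGR2HSV)
    m=cv2.inRange(h,(55,80,30),(95,255,200));x0,y0,x1,y1=roi
    k=np.zeros_like(m);k[y0:y1,x0:x1]=m[y0:y1,x0:x1]
    pts=cv2.findNonZero(k);hull=cv2.convexHull(pts)
    q=cv2.boxPoints(cv2.minAreaRect(pts)) if c is ct else cv2.approxPolyDP(hull,4,True)[:,0]
    P=plane(c,q,20);print(q,P,P.mean(0),[np.linalg.norm(P[i]-P[i-1]) for i in range(len(P))])
a=cv2.resize(t[150:262,220:300],None,fx=5,fy=5,interpolation=cv2.INTER_CUBIC)
b=cv2.resize(s[150:262,230:300],None,fx=5,fy=5,interpolation=cv2.INTER_CUBIC)
cv2.imwrite("pics/z.png",np.hstack([a,b]))
E
```

```text
[[231.5 231.3]
 [247.5 163.3]
 [284.6 172. ]
 [268.6 240. ]] [[491.1  57.   20. ]
 [650.9  21.4  20. ]
 [630.1 -65.6  20. ]
 [471.6 -27.6  20. ]] [560.9  -3.7  20. ] [np.float64(86.79400766126625), np.float64(163.70402398796145), np.float64(89.51034922045154), np.float64(163.02754559059284)]
[[289 237]
 [255 242]
 [241 195]
 [275 193]] [[653.7  15.7  20. ]
 [636.7 -57.   20. ]
 [492.7 -30.8  20. ]
 [519.2  45.3  20. ]] [575.6  -6.7  20. ] [np.float64(137.7697282026864), np.float64(74.72303374429258), np.float64(146.45075044659293), np.float64(80.55851780606235)]
```

View pics/z.png

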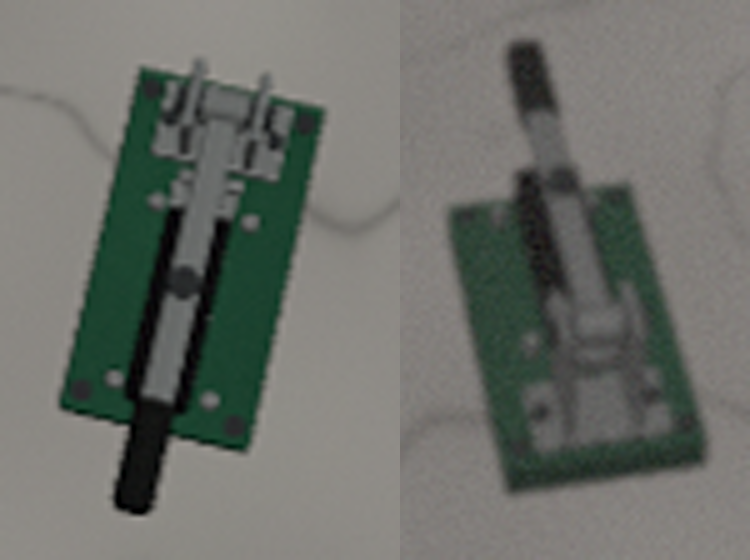

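Crop: in the top view the black rubber grip runs from about (246.6,252) to (250.4,230.4), block edges at rows 192–230. In the scene view the grip runs from about (255,159) to (258,172).

```bash
python3 - <<'E'
from h import *
np.set_printoptions(precision=1,suppress=True)
ct,cs=r.camera_params("top"),r.camera_params("scene")
for a,b in(((246.8,251.7),(255,159)),((250.4,230.4),(258,172.5)),((256.7,206.5),(262.4,186.2))):
    print(tri(ct,a,cs,b), plane(ct,[a],85))
t=cv2.imread("pics/top0.png");
# tray: bright region
h=cv2.cvtColor(t,cv2.COLOR_BGR2GRAY)
e=cv2.Canny(h,40,100);k=np.zeros_like(e);k[185:302,64:175]=e[185:302,64:175]
n,l,st,_=cv2.connectedComponentsWithStats(k,connectivity=8)
print(st[1:][st[1:,4]>40])
m=np.isin(l,[i for i in range(1,n) if st[i,4]>80]).astype(np.uint8)
q=cv2.boxPoints(cv2.minAreaRect(cv2.findNonZero(m)));P=plane(ct,q,30);print(q,P,P.mean(0))
print(r.camera_params("wrist"))
E
```

```text
(array([445. ,  23.4,  75.1]), np.float64(5.562693382847401)) [[443.7  20.6  85. ]]
(array([489.5,  14. ,  72.4]), np.float64(1.3036742442718137)) [[488.2  13.3  85. ]]
(array([540.6,   1.4,  78.4]), np.float64(2.9839317656881934)) [[539.1   0.1  85. ]]
[[ 88 185  75  22 160]
 [ 72 193  19  97 115]
 [ 77 195  18  90  92]
 [146 201  22  97 202]
 [ 64 205  22  47  58]
 [167 264   8  33  42]
 [103 289  45  10  83]]
[[ 71.2 288. ]
 [ 88.6 183.6]
 [168.5 196.9]
 [151.1 301.4]] [[361.4 413.3  30. ]
 [599.2 391.   30. ]
 [568.4 202.   30. ]
 [335.2 231.6  30. ]] [466.1 309.5  30. ]
{'fx': 282.4971506398305, 'fy': 282.4971506398305, 'cx': 255.0866807354508, 'cy': 191.09120937365452, 'dist_coeffs': array([-0.,  0.,  0.,  0.,  0.]), 'rvec': array([-2.4,  1.7,  0.2]), 'tvec': array([-624.2,  -35.4,  378.3])}
```

The rows are not in the units I measure in: shifts go in cm and turns go in units of 0.1 rad. I convert before sending: -24.7 mm is -2.47, 22.4 mm is 2.24.

```bash
python3 steer.py '[0,0,0,2.24,-2.47,0,1,0,0,0,2.24,-2.47,0,1,0,0,0,2.24,-2.47,0,1,0,0,0,2.24,-2.47,0,1,0,0,0,2.24,-2.47,0,1]' 40
python3 steer.py '[0,0,0,2.24,-2.47,0,1,0,0,0,2.24,-2.47,0,1,0,0,0,2.24,-2.47,0,1,0,0,0,2.24,-2.47,0,1,0,0,0,2.24,-2.47,0,1]'
python3 steer.py '[0,0,0,2.24,-2.47,0,1,0,0,0,2.24,-2.47,0,1,0,0,0,2.24,-2.47,0,1,0,0,0,2.24,-2.47,0,1,0,0,0,2.24,-2.47,0,1]'
python3 steer.py '[0,0,0,2.24,-2.47,0,1,0,0,0,2.24,-2.47,0,1,0,0,0,2.24,-2.47,0,1,0,0,0,2.24,-2.47,0,1,0,0,0,2.24,-2.47,0,1]'
python3 steer.py '[0,0,1.09,0,0,0,1,0,0,1.09,0,0,0,1,0,0,1.09,0,0,0,1,0,0,1.09,0,0,0,1,0,0,1.09,0,0,0,1]'
python3 steer.py '[0,0,0,0,0,0,1,0,0,0,0,0,0,1]'
python3 - <<'E'
from h import *
np.set_printoptions(precision=3,suppress=True)
s=r.sense();print(s["qpos"],s["eef_pos"],s["tcp_rot"])
c=r.camera_params("wrist");print({k:c[k].tolist() for k in("rvec","tvec")})
cv2.imwrite("pics/w1.png",r.grab_frame("wrist")[:,:,::-1])
E
```

```text
clock: 0.52
eef_pos: [263.7, -439.5, 252.9]
tcp_rot: [-3.141, 0.0, 0.318]
contact_force: [1.7, -0.7, 0.1]
opening: 1.0
grasp_force: 0.0
clock: 0.93
eef_pos: [331.3, -287.1, 253.1]
tcp_rot: [-3.141, 0.0, 0.319]
contact_force: [0.8, 0.2, 0.7]
opening: 0.998
grasp_force: 0.0
clock: 1.35
eef_pos: [399.0, -134.7, 253.2]
tcp_rot: [-3.142, 0.0, 0.319]
contact_force: [0.4, -0.3, -0.3]
opening: 1.004
grasp_force: 0.0
clock: 1.77
eef_pos: [466.7, 17.7, 253.2]
tcp_rot: [-3.142, 0.0, 0.319]
contact_force: [0.7, -1.0, 0.6]
opening: 0.996
grasp_force: 0.0
clock: 2.18
eef_pos: [466.2, 16.2, 253.0]
tcp_rot: [3.141, 0.001, -0.231]
contact_force: [0.3, 0.2, -0.1]
opening: 1.001
grasp_force: 0.0
clock: 2.35
eef_pos: [466.3, 16.0, 253.1]
tcp_rot: [3.141, 0.0, -0.223]
contact_force: [0.2, 0.7, -0.3]
opening: 1.002
grasp_force: 0.0
[ 0.031  0.104  1.96  -0.     1.079  1.825] [466.313  16.002 253.118] [ 3.141  0.    -0.223]
{'rvec': [-1.8440321552737042, 2.3064644971998765, 0.3191391051918019], 'tvec': [118.42972654171496, 399.4541416355266, 500.4095955291859]}
```

View pics/w1.png

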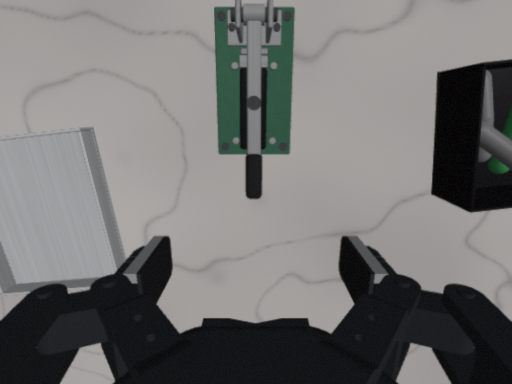

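Wrist view: the clamp is aligned with the image columns, the base corners are at about (215,7), (295,7), (291,154), (219,154). The rubber grip spans (254,154)–(254,198) and black block edges show on both sides of the arm at rows 67–150.

```bash
python3 - <<'E'
from h import *
np.set_printoptions(precision=1,suppress=True)
w=cv2.imread("pics/w1.png");cw=r.camera_params("wrist");ct=r.camera_params("top")
g=cv2.cvtColor(w,cv2.COLOR_BGR2GRAY)
m=np.zeros_like(g);m[156:205,235:275]=(g[156:205,235:275]<60)*255
x,y,a,b=cv2.boundingRect(m);print("grip",x,y,a,b)
m=np.zeros_like(g);m[60:156,230:280]=(g[60:156,230:280]<50)*255
for i in (75,90,120,135,145):
    print(i,np.flatnonzero(m[i]))
for j in (243,263): print(j,np.flatnonzero(m[:,j]))
o,d=ray(cw,[(254,100)]);print("cam",o)
mid=x+(a-1)/2
print("grip tip",tri(cw,(mid,y+b-1),ct,(246.8,252)),plane(cw,[(mid,y+b-1),(mid,156)],85))
print("base z20",plane(cw,[(215,7.5),(295,7.5),(290.5,154),(219,154)],20))
print("base top-cam",plane(ct,[(231.5,231.3),(247.5,163.3),(284.6,172),(268.6,240)],20))
c4=[(215,7.5),(295,7.5),(290.5,154),(219,154)];t4=[(248,163.7),(284.8,171.8),(269.4,240),(231.8,231.4)]
for p,q in zip(c4,t4): print("deck tri",tri(cw,p,ct,q))
print("tray wrist inner/near corner",plane(cw,[(94,128),(126,285)],30),plane(ct,[(90,193),(167,201),(152,296),(72,286)],30))
E
```

```text
grip 246 156 16 42
75 [240 241 242 243 244 245 246 262 263 264 265 266]
90 [240 241 242 243 244 245 246 262 263 264 265 266]
120 [240 241 242 243 244 245 246 261 262 263 264 265]
135 [240 241 242 243 244 245 246 261 262 263 264 265]
145 [240 241 242 243 244 245 246 261 262 263 264 265]
243 [ 68  69  70  71  72  73  74  75  76  77  78  79  80  81  82  83  84  85
  86  87  88  89  90  91  92  93  94  95  96  97  98  99 100 101 102 103
 104 105 106 107 108 109 110 111 112 113 114 115 116 117 118 119 120 121
 122 123 124 125 126 127 128 129 130 131 132 133 134 135 136 137 138 139
 140 141 142 143 144 145 146 147 148]
263 [ 68  69  70  71  72  73  74  75  76  77  78  79  80  81  82  83  84  85
  86  87  88  89  90  91  92  93  94  95  96  97  98  99 100 101 102 103
 104 105 106 107 108 109 110 111 112 113 114 115 116 117 118 119 120 121
 122 123 124 125 126 127 128 129 130 131 132 133 134 135 136 137 138 139
 140 141 142 143 144 145 146 147 148]
cam [533.7   1.  373.2]
grip tip (array([443.6,  22. ,  69.6]), np.float64(2.2248708660373775)) [[448.4  22.   85. ]
 [491.2  12.2  85. ]]
base z20 [[652.3  19.8  20. ]
 [632.9 -66.6  20. ]
 [473.9 -31.   20. ]
 [493.6  56.4  20. ]]
base top-cam [[491.1  56.9  20. ]
 [650.9  21.3  20. ]
 [630.2 -65.7  20. ]
 [471.6 -27.6  20. ]]
deck tri (array([644.2,  19.2,  43.2]), np.float64(1.4032396045835533))
deck tri (array([629. , -64.9,  30.4]), np.float64(1.8436964919915897))
deck tri (array([472.3, -30.8,  11.8]), np.float64(2.0032610533011157))
deck tri (array([492. ,  57.5,   9.2]), np.float64(1.4495266118175674))
tray wrist inner/near corner [[558.2 193.2  30. ]
 [345.4 229.2  30. ]] [[577.  385.9  30. ]
 [558.9 205.1  30. ]
 [346.7 230.1  30. ]
 [365.9 411.7  30. ]]
```

Measurements agree: grip centre ≈ (469,17,75), arm yaw ≈ -0.225, deck ≈ 20, tray centre ≈ (462,308). Descend onto the grip and pinch.

```bash
python3 steer.py '[0,0,0,0.3,-0.13,3.5,1,0,0,0,0,0,3.5,1,0,0,0,0,0,3.5,1,0,0,0,0,0,3.5,1,0,0,0,0,0,3.5,1]' 40
python3 steer.py '[0,0,0,0,0,0,1,0,0,0,0,0,0,1]'
python3 steer.py '[0,0,0,0,0,0,0,0,0,0,0,0,0,0,0,0,0,0,0,0,0,0,0,0,0,0,0,0,0,0,0,0,0,0,0]' 40
python3 steer.py '[0,0,0,0,0,0,0,0,0,0,0,0,0,0,0,0,0,0,0,0,0,0,0,0,0,0,0,0,0,0,0,0,0,0,0]'
python3 - <<'E'
import numpy as np
t=np.linspace(0,2.0,21)
for a,b in zip(t,t[1:]): print(f"{160*(np.cos(a)-np.cos(b)):.1f} {-160*(np.sin(b)-np.sin(a)):.1f}",end="; ")
E
```

```text
clock: 2.82
eef_pos: [469.7, 16.5, 77.0]
tcp_rot: [-3.141, -0.001, -0.223]
contact_force: [-0.4, 0.8, -0.4]
opening: 1.0
grasp_force: 0.0
clock: 2.98
eef_pos: [468.4, 16.5, 77.3]
tcp_rot: [3.14, 0.004, -0.224]
contact_force: [0.5, 0.2, 0.2]
opening: 1.0
grasp_force: 0.0
clock: 3.4
eef_pos: [470.4, 16.6, 79.4]
tcp_rot: [-3.141, -0.002, -0.226]
contact_force: [-0.4, -0.5, 0.7]
opening: 0.297
grasp_force: 0.0
clock: 3.82
eef_pos: [470.3, 17.0, 79.3]
tcp_rot: [-3.141, -0.001, -0.226]
contact_force: [-1.6, 3.2, 8.9]
opening: 0.201
grasp_force: 44.3
0.8 -16.0; 2.4 -15.8; 4.0 -15.5; 5.5 -15.0; 7.0 -14.4; 8.4 -13.6; 9.7 -12.7; 10.9 -11.7; 12.0 -10.6; 13.0 -9.3; 13.9 -8.0; 14.6 -6.5; 15.2 -5.0; 15.6 -3.5; 15.9 -1.9; 16.0 -0.3; 15.9 1.3; 15.7 2.9; 15.4 4.4; 14.9 5.9;
```

```bash
python3 steer.py '[0,0,0,0.08,0,-1.6,0,0,0,0,0.24,0,-1.58,0,0,0,0,0.4,0,-1.55,0,0,0,0,0.55,0,-1.5,0,0,0,0,0.7,0,-1.44,0]'
python3 steer.py '[0,0,0,0,0,0,0]'
```

```text
clock: 4.23
eef_pos: [489.4, 12.6, 155.8]
tcp_rot: [-3.141, -0.001, -0.226]
contact_force: [7.7, 2.5, -11.1]
opening: 0.205
grasp_force: 41.6
clock: 4.32
eef_pos: [490.4, 12.3, 157.3]
tcp_rot: [-3.14, -0.003, -0.226]
contact_force: [-1.2, 4.2, 0.4]
opening: 0.202
grasp_force: 43.0
```

Holding, low forces. Continue the arc.

```bash
python3 steer.py '[0,0,0,0.84,0,-1.36,0,0,0,0,0.97,0,-1.27,0,0,0,0,1.09,0,-1.17,0,0,0,0,1.2,0,-1.06,0,0,0,0,1.3,0,-0.93,0]'
python3 steer.py '[0,0,0,1.39,0,-0.8,0,0,0,0,1.46,0,-0.65,0,0,0,0,1.52,0,-0.5,0,0,0,0,1.56,0,-0.35,0,0,0,0,1.59,0,-0.19,0]'
python3 steer.py '[0,0,0,1.6,0,-0.03,0,0,0,0,1.59,0,0.13,0,0,0,0,1.57,0,0.29,0,0,0,0,1.54,0,0.44,0,0,0,0,1.49,0,0.59,0]'
python3 steer.py '[0,0,0,0,0,0,0,0,0,0,0,0,0,0]'
python3 - <<'E'
from h import *
w=r.grab_frame("scene")[:,:,::-1]
t=r.grab_frame("top")[:,:,::-1]
cv2.imwrite("pics/f.png",np.hstack([cv2.resize(w[80:262,200:320],None,fx=3,fy=3),cv2.resize(t[80:262,200:320],None,fx=3,fy=3)]))
E
```

```text
clock: 4.73
eef_pos: [540.7, 0.7, 211.8]
tcp_rot: [-3.141, 0.003, -0.226]
contact_force: [4.4, 4.4, -14.0]
opening: 0.204
grasp_force: 45.4
clock: 5.15
eef_pos: [613.3, -16.0, 235.8]
tcp_rot: [-3.141, 0.005, -0.226]
contact_force: [-1.9, 5.3, -8.5]
opening: 0.203
grasp_force: 48.9
clock: 5.57
eef_pos: [689.2, -33.5, 221.3]
tcp_rot: [-3.141, 0.006, -0.226]
contact_force: [-4.6, 4.3, -4.4]
opening: 0.2
grasp_force: 52.3
clock: 5.73
eef_pos: [689.5, -33.5, 221.1]
tcp_rot: [-3.141, 0.004, -0.226]
contact_force: [-1.1, 4.9, -11.2]
opening: 0.203
grasp_force: 51.6
```

View pics/f.png

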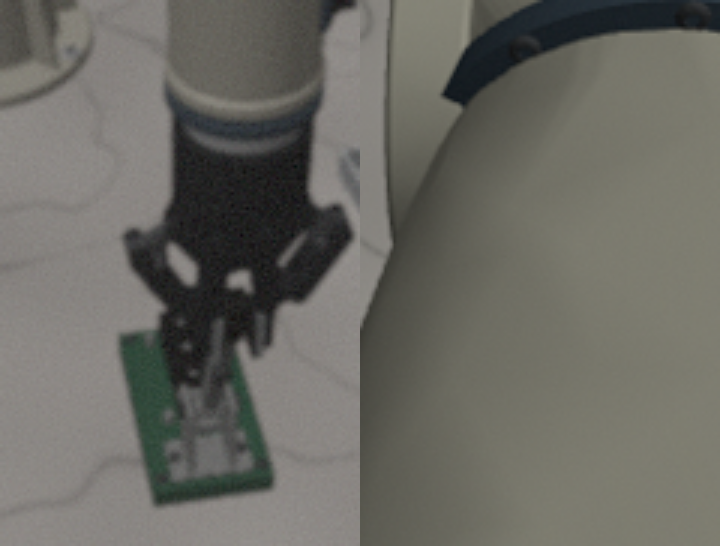

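The arm stands up and over past vertical, held between the fingers; the block (dark, left crop around (185,370)) is still in its place. Release and rise, then back off over the block and look.

In the tool's units: -5 mm is -0.5, -40 mm is -4.

```bash
python3 steer.py '[0,0,0,0,0,0,1,0,0,0,0,0,0,1,0,0,0,0,0,0,1,0,0,0,0,0,0,1,0,0,0,0,0,0,1]'
python3 steer.py '[0,0,0,0,0,-2,1,0,0,0,0,0,-2.5,1,0,0,0,0,0,-2.5,1,0,0,0,0,0,-2.5,1,0,0,0,0,0,-0.5,1]'
python3 steer.py '[0,0,0,-4,0,0,1,0,0,0,-4,0,0,1,0,0,0,-4,0,0,1,0,0,0,-4,0,0,1,0,0,0,-4,0,0,1]'
python3 steer.py '[0,0,0,-2,0,2,1,0,0,0,0,0,3,1,0,0,0,0,0,0,1,0,0,0,0,0,0,1]'
python3 - <<'E'
from h import *
np.set_printoptions(precision=4,suppress=True)
c=r.camera_params("wrist");print({k:c[k].tolist() for k in("rvec","tvec")})
w=r.grab_frame("wrist")[:,:,::-1]
s=r.grab_frame("scene")[:,:,::-1]
cv2.imwrite("pics/w2.png",w);cv2.imwrite("pics/s2.png",s)
cv2.imwrite("pics/v2.png",np.hstack([w,cv2.resize(s[140:268,220:316],None,fx=3,fy=3,interpolation=cv2.INTER_CUBIC)]))
E
```

```text
clock: 6.25
eef_pos: [691.0, -34.5, 224.4]
tcp_rot: [3.142, -0.001, -0.226]
contact_force: [0.3, -0.2, 0.3]
opening: 0.898
grasp_force: 0.0
clock: 6.67
eef_pos: [692.5, -34.5, 329.0]
tcp_rot: [-3.141, -0.007, -0.226]
contact_force: [1.2, 0.1, 0.5]
opening: 1.001
grasp_force: 0.0
clock: 7.08
eef_pos: [493.7, 10.7, 323.0]
tcp_rot: [3.141, 0.0, -0.226]
contact_force: [-0.4, -0.5, 0.2]
opening: 1.002
grasp_force: 0.0
clock: 7.42
eef_pos: [475.7, 15.0, 273.1]
tcp_rot: [3.141, 0.002, -0.226]
contact_force: [0.2, -0.2, 0.7]
opening: 1.001
grasp_force: 0.0
{'rvec': [-1.839462528815189, 2.3086251765572854, 0.32070287588923124], 'tvec': [120.87706611266158, 402.0612575966249, 522.7488716966909]}
```

View pics/v2.png

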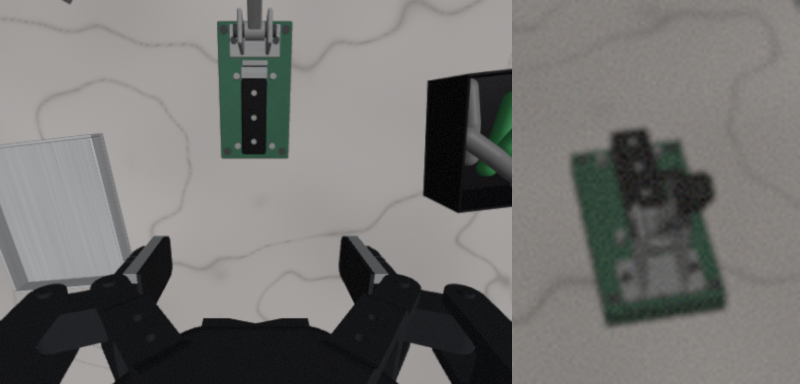

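The clamp arm now lies open beyond the bracket, and the block is still between its dowels: black part at columns 242–266, rows 80–154, steel end rows 60–79, rivets at (254,93), (254,118), (254,142). I'll shift 60 mm along the arm for a second wrist view and triangulate.

```bash
python3 steer.py '[0,0,0,3,0,0,1,0,0,0,3,0,0,1,0,0,0,0,0,0,1,0,0,0,0,0,0,1]'
cat > m.py <<'E'
from h import *
np.set_printoptions(precision=1,suppress=True)
def blobs(im):
    g=cv2.cvtColor(im,cv2.COLOR_BGR2GRAY)
    m=(g<50).astype(np.uint8)
    n,l,st,ct=cv2.connectedComponentsWithStats(m)
    k=[i for i in range(1,n) if 500<st[i,4]<5000 and 210<ct[i][0]<300 and st[i,1]+st[i,3]<300]
    i=max(k,key=lambda i:st[i,4]); x,y,w,h,_=st[i]
    riv=(255*(g[y+3:y+h-3,x+3:x+w-3]>70)).astype(np.uint8)
    n,l,s2,c2=cv2.connectedComponentsWithStats(riv)
    rr=sorted([tuple(c2[j]+[x+3,y+3]) for j in range(1,n) if s2[j,4]>6],key=lambda p:p[1])
    return (x,y,w,h),rr
c1=dict(r.camera_params("wrist"));c1["rvec"]=np.array([-1.839462528815189,2.3086251765572854,0.32070287588923124]);c1["tvec"]=np.array([120.87706611266158,402.0612575966249,522.7488716966909])
print(r.sense()["eef_pos"]);c2=r.camera_params("wrist");w=r.grab_frame("wrist")[:,:,::-1].copy();cv2.imwrite("pics/w3.png",w)
b1,r1=blobs(cv2.imread("pics/w2.png"));b2,r2=blobs(w)
print(b1,np.array(r1),b2,np.array(r2))
for a,b in zip(r1,r2): print("rivet",tri(c1,a,c2,b))
for c,b in((c1,b1),(c2,b2)):
    x,y,W,H=b;print("black ends z48",plane(c,[(x+W/2-.5,y),(x+W/2-.5,y+H),(x,y+H/2),(x+W,y+H/2)],48))
E
python3 m.py
```

```text
clock: 7.85
eef_pos: [536.9, 1.2, 274.4]
tcp_rot: [-3.141, -0.001, -0.227]
contact_force: [-0.4, 0.4, 0.5]
opening: 1.0
grasp_force: 0.0
[536.9   1.2 274.4]
(np.int32(241), np.int32(79), np.int32(26), np.int32(76)) [[253.6  92.4]
 [253.4 117.3]
 [253.4 141. ]] (np.int32(242), np.int32(135), np.int32(25), np.int32(68)) [[254.  147.7]
 [254.  170.2]
 [253.9 191.9]]
rivet (array([563.7,  -3.4,  51.1]), np.float64(0.014755386545893662))
rivet (array([536.7,   3. ,  50.9]), np.float64(0.2606927512245093))
rivet (array([509.9,   9.2,  52.5]), np.float64(0.14014636235589678))
black ends z48 [[578.1  -6.5  48. ]
 [492.9  13.1  48. ]
 [540.2  17.4  48. ]
 [533.4 -12.6  48. ]]
black ends z48 [[578.2  -6.7  48. ]
 [494.1  12.7  48. ]
 [540.9  17.3  48. ]
 [533.9 -13.1  48. ]]
```

Block centre ≈ (543.7,1.5), top ≈ 50 mm measured from two views (text: 48). Descend to TCP z ≈ 47 and grasp across y.

In the tool's units: 38 mm is 3.8, 6.6 mm is 0.66.

```bash
python3 steer.py '[0,0,0,0.66,-0.17,3.8,1,0,0,0,0,0,3.8,1,0,0,0,0,0,3.8,1,0,0,0,0,0,3.8,1,0,0,0,0,0,3.8,1]'
python3 steer.py '[0,0,0,0,0,2,1,0,0,0,0,0,1.6,1,0,0,0,0,0,0,1,0,0,0,0,0,0,1]'
python3 steer.py '[0,0,0,0,0,0,0,0,0,0,0,0,0,0,0,0,0,0,0,0,0,0,0,0,0,0,0,0,0,0,0,0,0,0,0]' 50
python3 steer.py '[0,0,0,0,0,0,0,0,0,0,0,0,0,0,0,0,0,0,0,0,0,0,0,0,0,0,0,0]'
```

```text
clock: 8.32
eef_pos: [541.4, 1.9, 82.9]
tcp_rot: [-3.141, -0.001, -0.226]
contact_force: [0.4, -0.7, -0.4]
opening: 1.003
grasp_force: 0.0
clock: 8.65
eef_pos: [541.1, 1.9, 47.6]
tcp_rot: [3.141, 0.001, -0.226]
contact_force: [0.1, 0.1, 0.6]
opening: 1.002
grasp_force: 0.0
clock: 9.07
eef_pos: [542.2, 1.8, 48.6]
tcp_rot: [-3.141, -0.001, -0.226]
contact_force: [-0.0, 0.5, 7.7]
opening: 0.342
grasp_force: 49.9
clock: 9.4
eef_pos: [542.2, 1.8, 48.6]
tcp_rot: [-3.141, -0.001, -0.226]
contact_force: [-1.0, -0.2, 7.8]
opening: 0.344
grasp_force: 49.9
```

In the tool's units: -20 mm is -2, -10 mm is -1.

```bash
python3 steer.py '[0,0,0,0,0,-1,0,0,0,0,0,0,-2,0,0,0,0,0,0,-2.5,0,0,0,0,0,0,-2.5,0,0,0,0,0,0,-2.5,0]'
python3 steer.py '[0,0,0,0,0,0,0,0,0,0,0,0,0,0,0,0,0,-1.46,-2.78,0,0,0,0,0,-1.46,-2.78,0,0,0,0,0,-1.46,-2.78,0,0]'
python3 steer.py '[0,0,0,-1.46,-2.78,0,0,0,0,0,-1.46,-2.78,0,0,0,0,0,-1.46,-2.78,0,0,0,0,0,-1.46,-2.78,0,0,0,0,0,-1.46,-2.78,0,0]'
python3 steer.py '[0,0,0,-1.46,-2.78,0,0,0,0,0,-1.46,-2.78,0,0,0,0,0,0,0,0,0,0,0,0,0,0,0,0]'
python3 - <<'E'
from h import *
np.set_printoptions(precision=1,suppress=True)
s=r.sense();print(s["eef_pos"],s["opening"],s["grasp_force"])
w=r.grab_frame("wrist")[:,:,::-1];t=r.grab_frame("scene")[:,:,::-1]
cv2.imwrite("pics/v4.png",np.hstack([w,cv2.resize(t[60:250,230:420],(288,288)).copy() if 0 else cv2.copyMakeBorder(cv2.resize(t[60:252,230:422],(288,288)),0,96,0,0,cv2.BORDER_CONSTANT)]))
E
```

```text
clock: 9.82
eef_pos: [541.1, 1.8, 154.1]
tcp_rot: [3.141, 0.001, -0.226]
contact_force: [0.0, -0.1, -2.6]
opening: 0.342
grasp_force: 49.8
clock: 10.23
eef_pos: [516.3, 93.3, 151.5]
tcp_rot: [3.141, 0.002, -0.228]
contact_force: [-0.4, 0.6, -1.2]
opening: 0.339
grasp_force: 49.9
clock: 10.65
eef_pos: [476.1, 245.7, 151.3]
tcp_rot: [3.14, 0.002, -0.226]
contact_force: [0.5, 0.2, -1.4]
opening: 0.339
grasp_force: 49.9
clock: 10.98
eef_pos: [460.4, 306.4, 151.3]
tcp_rot: [3.14, 0.001, -0.223]
contact_force: [0.0, 0.5, -1.4]
opening: 0.34
grasp_force: 50.1
[460.4 306.4 151.3] 0.33993318914094134 50.06635665893555
```

View pics/v4.png

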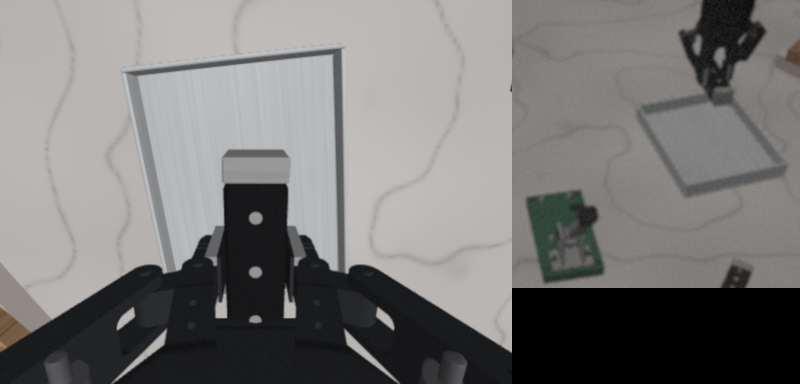

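Block is held level in the fingers above the tray; far rim corners at (125,70) and (343,47). The clamp remains open. Check the tray position and height before lowering.

```bash
python3 - <<'E'
from h import *
np.set_printoptions(precision=1,suppress=True)
c=r.camera_params("wrist");t=r.camera_params("top")
P=plane(c,[(125,70),(343,47)],30);print(P)
print(tri(c,(125,70),t,(90,193)),tri(c,(343,47),t,(167,201)))
d=P[0]-P[1];d/=np.linalg.norm(d);n=np.array([-d[1],d[0],0]);n*=-np.sign(n[0]);print("centre",P.mean(0)+110*n)
E
```

```text
[[582.8 383.4  30. ]
 [560.5 211.4  30. ]]
(array([564.9, 353.5, 104.4]), np.float64(2.779040533558722)) (array([561.4, 207.7,  18.7]), np.float64(1.2891620520351195))
centre [462.5 311.5  30. ]
```

```bash
python3 steer.py '[0,0,0,0.2,-0.3,2.5,0,0,0,0,0,0,2.5,0,0,0,0,0,0,2.5,0,0,0,0,0,0,2.5,0,0,0,0,0,0,1,0]'
python3 steer.py '[0,0,0,0,0,0.2,0,0,0,0,0,0,0,0,0,0,0,0,0,0,0]'
```

```text
clock: 11.5
eef_pos: [462.9, 305.5, 39.5]
tcp_rot: [3.138, 0.003, -0.228]
contact_force: [-0.8, -0.4, -1.6]
opening: 0.342
grasp_force: 50.0
clock: 11.75
eef_pos: [465.1, 307.9, 41.6]
tcp_rot: [-3.141, -0.001, -0.227]
contact_force: [-0.1, -0.0, -1.5]
opening: 0.336
grasp_force: 50.0
```

```bash
python3 steer.py '[0,0,0,0,0,0.3,0,0,0,0,0,0,0.3,0,0,0,0,0,0,0,0,0,0,0,0,0,0,0]'
python3 steer.py '[0,0,0,0,0,0.15,0,0,0,0,0,0,0,0,0,0,0,0,0,0,0]'
```

```text
clock: 12.08
eef_pos: [464.4, 308.0, 34.9]
tcp_rot: [-3.141, -0.0, -0.226]
contact_force: [0.1, 0.2, -2.1]
opening: 0.335
grasp_force: 50.0
clock: 12.33
eef_pos: [464.3, 308.0, 33.1]
tcp_rot: [3.142, 0.0, -0.226]
contact_force: [-0.4, -0.4, -1.0]
opening: 0.337
grasp_force: 50.0
```

In the tool's units: 1 mm is 0.1.

```bash
python3 steer.py '[0,0,0,0,0,0.1,0,0,0,0,0,0,0,0,0,0,0,0,0,0,0]'
python3 steer.py '[0,0,0,0,0,0.1,0,0,0,0,0,0,0,0,0,0,0,0,0,0,0]'
```

```text
clock: 12.58
eef_pos: [464.4, 308.0, 32.6]
tcp_rot: [-3.141, -0.0, -0.226]
contact_force: [-1.1, -0.8, 7.1]
opening: 0.34
grasp_force: 51.0
clock: 12.83
eef_pos: [464.4, 308.0, 32.6]
tcp_rot: [-3.141, -0.0, -0.226]
contact_force: [-5.5, -2.6, 19.8]
opening: 0.341
grasp_force: 52.8
```

Floor contact at 32.6 as predicted. Ease off 1 mm, release, and rise.

```bash
python3 steer.py '[0,0,0,0,0,-0.12,0,0,0,0,0,0,0,0]'
python3 steer.py '[0,0,0,0,0,0,0.6,0,0,0,0,0,0,0.6,0,0,0,0,0,0,0.8,0,0,0,0,0,0,0.8,0,0,0,0,0,0,0.8]'
python3 steer.py '[0,0,0,0,0,-1.5,0.8,0,0,0,0,0,-3,0.8,0,0,0,0,0,-3,0.8,0,0,0,0,0,-3,0.8,0,0,0,0,0,-3,0.8]'
python3 steer.py '[0,0,0,0,0,0,0.8,0,0,0,0,0,0,0.8,0,0,0,0,0,0,0.8]'
python3 - <<'E'
from h import *
w=r.grab_frame("wrist")[:,:,::-1];t=r.grab_frame("scene")[:,:,::-1]
cv2.imwrite("pics/v5.png",np.hstack([w,cv2.copyMakeBorder(cv2.resize(t[60:252,230:422],(288,288)),0,96,0,0,cv2.BORDER_CONSTANT)]))
E
```

```text
clock: 13.0
eef_pos: [464.6, 308.1, 32.7]
tcp_rot: [-3.141, -0.001, -0.226]
contact_force: [0.9, 0.2, -1.5]
opening: 0.346
grasp_force: 50.1
clock: 13.42
eef_pos: [464.3, 307.9, 32.2]
tcp_rot: [3.141, 0.0, -0.226]
contact_force: [0.6, 0.8, 0.3]
opening: 0.799
grasp_force: 0.0
clock: 13.83
eef_pos: [464.0, 307.7, 168.5]
tcp_rot: [3.141, 0.0, -0.226]
contact_force: [-0.1, 0.5, 0.1]
opening: 0.798
grasp_force: 0.0
clock: 14.08
eef_pos: [464.0, 307.7, 166.9]
tcp_rot: [3.141, 0.0, -0.226]
contact_force: [-0.6, 0.7, -0.8]
opening: 0.801
grasp_force: 0.0
```

View pics/v5.png

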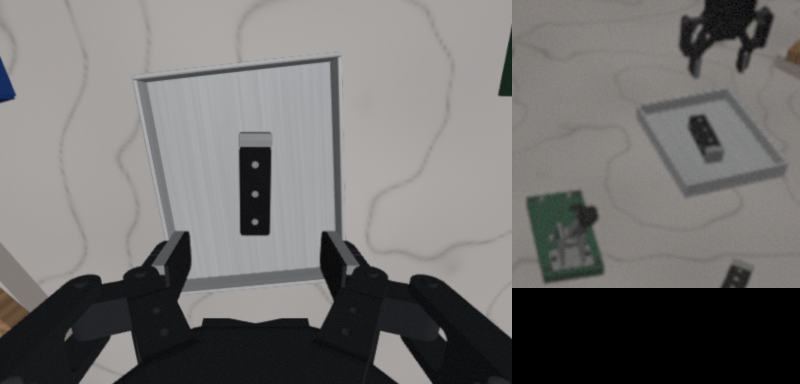

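The block lies flat in the middle of the tray (255,185), free of the fingers, and the clamp is still open.

```bash
python3 -c "
from rig import r
print(r.sign_off())"
```

```text
the job is handed in; nothing more can be done
None
```

The clamp is flipped open past centre, the grip block lies flat and released in the shallow tray, and the job was handed in at about 14 s; the sign-off gave no verdict.

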